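# Empty the offcut trap into the chip pan

## Task

Empty the offcut trap of the dust extraction: slide the chip pan in under the trap so that it stands centred below the trap's floor, handle to the front, then lift the latch knob so that the hinged floor drops open and all the offcuts fall into the pan. Leave the pan standing there with every offcut in it and the floor hanging open so that I can look inside; do not disturb the plywood stack, the glue bottle or the mallet.

Things in the scene. Friction and masses are not known exactly. Their poses are not given: they have to be found in the camera images.
- trap_mouth (a point): Offcut trap of the dust extraction: green sheet-steel hopper with a clear lid, fixed to the bench on two rear legs. Point: centre of the upper face of its shut floor, 219 mm above the bench (stays there when the floor opens). z up, -x to the trap's front, where the latch is. Throat above the floor 122 (x) by 132 (y) mm. Below, all is free to the bench up to the legs and duct, 117 mm behind this point.
- trap_overhang (a point): Middle of the lower front edge of the trap's upper box, which overhangs the latch: 150 mm in front of the floor's centre, 319 mm high. The box is 200 mm wide and rises to 400 mm; its underside slopes from here back and down to the throat (61 mm in front of the floor's centre, 279 mm high). A pipe stub sticks out 65 mm from its left side, above 310 mm. Axes as trap_mouth; fixed to the trap.
- latch_pivot (a point): Pivot pin of the latch on the front of the throat, 85 mm in front of the floor's centre and 255 mm above the bench; the pin runs along the trap's y. Axes as trap_mouth. Fixed to the trap.
- latch_knob (a point): Centre of the bare metal ball knob, 28 mm across, at the end of the latch handle: a 9 mm rod that sticks out from the pivot to the front and droops 20 degrees; 85 mm from pivot to knob centre, so the closed knob is 165 mm in front of the floor's centre and 226 mm above the bench.
- latch (a joint): Angle of the latch, rad. 0 = closed, knob drooping, hook toe under the front lip of the floor. It grows as the knob is lifted in an arc about the pivot; stop at 0.75. The floor is let go at about 0.28 rad. A spring and its weight pull it back to 0: about 2.5 N at the knob at the start of the lift, 4 N at 0.6 rad.
- trap_floor (a joint): Angle of the trap's hinged floor, rad. 0 = shut, resting on the latch hook; unlatched it drops by its weight, front edge first, and hangs at about 1.55. Hinge line along the trap's y, 63 mm behind the floor's centre, 215 mm high; plate 143 mm from hinge to front edge, 128 mm wide, 4 mm thick: hanging, it ends 72 mm above the bench. Offcuts slide off it towards the front.
- pan_centre (a point): Chip pan: loose open sheet-steel pan, 220 mm (x) by 200 mm (y) outside, 45 mm high, walls and bottom 4 mm, about 0.45 kg, standing on the bench beside the trap, on its left or right. This point is the middle of the pan, half-way up (22 mm). z up, handle along -x.
- pan_handle (a point): Grip point on the pan's straight wooden handle, which runs out level from the middle of the pan's -x wall: 150 mm long, 22 mm wide, 18 mm thick, its middle line 36 mm above the pan's underside. This point lies on that line, 120 mm out from the wall (230 mm from the pan's middle). Axes as pan_centre.
- ply_stack: Bystander: stack of plywood blanks, 250 x 90 x 56 mm, on the other side of the trap from the pan. Origin: centre of its underside.
- glue: Bystander: white glue bottle, 60 mm across, 160 mm tall. Origin: centre of its underside.
- mallet: Bystander: wooden joiner's mallet lying on its side, head 75 x 130 x 76 mm, handle 200 mm along its -x. Origin: on the bench, where the handle meets the head.
- offcut0_centre (a point): Centre of wood offcut 0, a loose block 28 x 44 x 18 mm, at first lying on the floor inside the trap.
- offcut1_centre (a point): Centre of wood offcut 1, a loose block 30 x 40 x 22 mm, at first lying on the floor inside the trap.
- offcut2_centre (a point): Centre of wood offcut 2, a loose block 26 x 46 x 18 mm, at first lying on the floor inside the trap.
- offcut3_centre (a point): Centre of wood offcut 3, a loose block 30 x 42 x 20 mm, at first lying on the floor inside the trap.
- offcut4_centre (a point): Centre of wood offcut 4, a loose block 28 x 38 x 24 mm, at first lying on the floor inside the trap.
- offcut5_centre (a point): Centre of wood offcut 5, a loose block 27 x 45 x 16 mm, at first lying on the floor inside the trap.

How it is judged:
By the outcome, as a careful person would: the job done as asked, in the order asked, and still so for the second after the job is handed in, with the robot touching nothing.
It also fails if it takes over 54 s, if anything falls off the work surface, if the arm or the gripper's body presses on something with over 40 N, if the wrist force passes 120 N, or if a joint passes its speed limit or range.

## Robot

A 7-joint arm with a two-finger parallel gripper is mounted at the origin on the work surface. World frame = base frame: x ahead of the robot, y to its left, z up, the work surface at z = 0. Lengths are in m, angles in rad, forces in N, time in s.
With the tool pointing down it reaches from about 0.425 to 0.825 m from the base axis. Payload 3.6 kg.
Tool frame: the origin (TCP) lies on the centre line of the jaws, within the pads' length; the fingertips stand 19 mm ahead of it and the grasp point (between the pads) is the TCP; z points along the fingers, y is the direction in which the jaws open and shut (so a half turn about z gives the same grasp; the last joint's range is limited). The gripper opens to 85 mm and grips with 20 to 120 N. Pads are 22 mm wide; open, the fingers measure 114 mm over their backs; the gripper's body (76 mm by 85 mm) begins 54 mm behind the grasp point. The pads swing forward as they close: fully open they stand 13 mm farther back than shut.
Start: joints at [1.268, 0.615, -0.013, 1.423, 0.008, 1.103, -0.04], TCP at [0.178, -0.625, 0.25] pointing down, gripper open.
Joint ranges: [-3.12, 3.12], [-0.3, 2.06], [-1.34, 1.32], [0.26, 2.42], [-1.36, 4.5], [0.01, 1.98], [-2.84, 2.84]. Speed limits (rad/s): [2.79, 2.79, 3.14, 3.14, 3.14, 3.14, 3.14].

## Interface

Orientations are given as a unit quaternion [w, x, y, z].
In Python, from bench import read_state, grab_frame, sign_off, find_in gives the robot as it stands.
- The arm moves only by the tool arm_command, never from a script. Its argument "moves" is a list of rows, each a list of 3 entries, a list of its own where there are three numbers: the opening, from 0 (shut) to 1 (fully open), then the shift along the tool's x, y, z in cm, then the turn about the tool's z in rad. A call has 1 to 12 rows; each row shifts and turns the pose as measured when the row begins, along the tool's axes as they then stand; what a row does not reach is not made up. A row lasts 1/12 s, in which the tool goes at most 41.7 mm and 7.16 degrees, less where a joint would pass 70% of its speed; a pose out of reach is approached as far as the arm can. A call with a gripper value outside its range is refused whole. The fingers move at their own pace and stop on an object; the grip force is fixed at half the most. Time passes only in rows, so rows that do not move let the fingers close. It gives the time, the measured TCP pose, the force and the opening at its end, in the units of the state.
- read_state(): the state, without advancing time (a new reading comes with each control period).
- grab_frame(name): name is "scene" or "top" or "wrist"; returns a dict with "image" (400x640x3 uint8, red, green, blue), "K" (3x3 intrinsics, pixels), "k1" (the pictures are not rectified: a ray, as slopes to the right and down, at radius r is drawn at 1 + k1 r^2 times it, then the intrinsics apply), "T" (4x4, takes a point from camera to world coordinates). Camera axes: x right, y down, z forward; pixel columns grow to the right and rows downward; lengths in m; the calibration is good to about 2 mm. A picture is of the moment at which its call begins. There is no depth.
- sign_off(): hands the job in, once; it reports no verdict.
Trained networks look in the newest picture that a camera, given by its name, has taken for a name from the list of things; names that differ only in an ending like _2 or _b are one class to them, and where a whole thing is asked for, a point or a joint stands for the part that bears it (a point fixed in the world has none). Each returns a list of dicts, best first, with "conf" (0 to 1); they miss things now and then, are a little off and sometimes report something else, mostly with a low value. They report only what shows in the picture. A call takes as long as a camera call.
- find_in(camera, query): "at" ([x, y, z] in m, in world coordinates, good to about 4 mm: the middle of the surface that is visible of it).
The state is a dict: "time_s": time; "joints": joint angles; "joint_vel": joint speeds; "joint_torque": joint torques, N m; "ee_pos": TCP position; "tcp_rot": TCP orientation; "contact_force": force on the tool from outside, world axes, zero at the start; "ft_torque": the same for the moment, N m; "gripper_width": finger opening in m.
Only numpy, scipy, OpenCV 4.12 (cv2) and the standard library are available. Lean on these libraries where they do the work, as an engineer would, in place of code of your own. Each camera call takes 0.05 s, during which the arm holds its last target. There are 200 camera calls.

## Working session

There is one attempt and no reset: what is moved stays moved. The work goes in short steps, Python scripts to look and compute and a tool call to move; the robot and the scene stay as the last step left them, time stands still between calls to the robot, and variables do not carry over. Pictures are saved under pics/ and viewed, about 8 in all and at most 12, crops included, and the job is handed in when it is done.

Besides the shell and the picture viewer there is one more tool, called after "Emit:" as name([rows], argument=value, ...), one row to a line, values as JSON. arm_command: Moves the arm, as the interface text tells. Its arguments: {"type":"object","properties":{"moves":{"type":"array","items":{"type":"array"}}},"required":["moves"]}

```bash
mkdir -p pics
cat > h.py <<'E'
import numpy as np, cv2
from bench import *
def save(cam,name):
    f=grab_frame(cam); cv2.imwrite('pics/'+name,f['image'][:,:,::-1]); return f
def proj(f,p):
    T=np.linalg.inv(f['T']); q=T[:3,:3]@np.array(p)+T[:3,3]; s=q[:2]/q[2]; s=s*(1+f['k1']*(s@s)); return (f['K']@[s[0],s[1],1])[:2]
def ray(f,u,v):
    K=np.array(f['K'],float); s=cv2.undistortPoints(np.array([[[u,v]]],float),K,np.array([f['k1'],0,0,0.]))[0,0]
    return f['T'][:3,3], f['T'][:3,:3]@[s[0],s[1],1]
def atz(f,u,v,z):
    o,d=ray(f,u,v); return o+d*(z-o[2])/d[2]
E
python3 - <<'E'
from h import *
np.set_printoptions(precision=3,suppress=True)
for c in ['scene','top']:
    f=save(c,c+'0.png'); print(c,f['T'],f['k1'])
    for q in ['trap_mouth','trap_overhang','latch_pivot','latch_knob','pan_centre','pan_handle','ply_stack','glue','mallet']:
        for r in find_in(c,q)[:2]: print(q,r['conf'],np.array(r['at']),proj(f,r['at']))
s=read_state(); print(s)
a=cv2.imread('pics/scene0.png');b=cv2.imread('pics/top0.png')
E
```

```text
scene [[-0.768 -0.613  0.187  0.285]
 [-0.641  0.731 -0.234  0.356]
 [ 0.007 -0.3   -0.954  1.642]
 [ 0.     0.     0.     1.   ]] -0.037058188793715155
trap_mouth 0.61 [ 0.704 -0.047  0.391] [303.875 150.876]
trap_overhang 0.62 [ 0.704 -0.047  0.394] [303.749 150.31 ]
latch_pivot 0.79 [ 0.705 -0.043  0.394] [302.878 151.214]
pan_centre 0.9 [ 0.57  -0.31   0.002] [376.387 165.529]
pan_handle 0.77 [ 0.575 -0.31   0.002] [375.429 164.812]
ply_stack 0.67 [0.592 0.281 0.057] [272.082 272.875]
glue 0.89 [0.486 0.518 0.109] [246.322 345.403]
glue 0.54 [0.592 0.283 0.058] [271.594 273.342]
mallet 0.9 [ 0.452 -0.518  0.072] [434.7   138.914]
top [[-0.024 -0.999  0.03   0.508]
 [-1.     0.025  0.007 -0.02 ]
 [-0.008 -0.03  -1.     1.393]
 [ 0.     0.     0.     1.   ]] -0.04092984067431918
trap_mouth 0.97 [ 0.711 -0.057  0.398] [332.051 134.206]
trap_overhang 0.87 [ 0.715 -0.057  0.396] [332.022 132.899]
latch_pivot 0.85 [ 0.71  -0.055  0.395] [331.507 134.584]
pan_handle 0.78 [ 0.595 -0.291  0.005] [390.913 183.714]
ply_stack 0.94 [0.599 0.281 0.054] [238.516 185.553]
ply_stack 0.23 [ 0.55  -0.039  0.239] [326.223 194.85 ]
glue 0.71 [0.494 0.505 0.107] [173.243 215.68 ]
mallet 0.93 [ 0.455 -0.524  0.077] [460.052 219.408]
{'time_s': 1.0, 'joints': array([ 1.267,  0.615, -0.013,  1.423,  0.008,  1.103, -0.04 ]), 'joint_vel': array([ 0.001,  0.   , -0.   ,  0.   ,  0.   ,  0.001, -0.001]), 'joint_torque': array([ -0.   , -46.911,   0.259, -17.134,   0.01 ,   0.002,  -0.   ]), 'ee_pos': array([ 0.178, -0.625,  0.25 ]), 'tcp_rot': array([-0.   ,  0.99 ,  0.138,  0.   ]), 'contact_force': array([-0.56 ,  0.669, -0.075]), 'ft_torque': array([ 0.042, -0.011, -0.003]), 'gripper_width': 0.08529433292373449}
```

View pics/scene0.png

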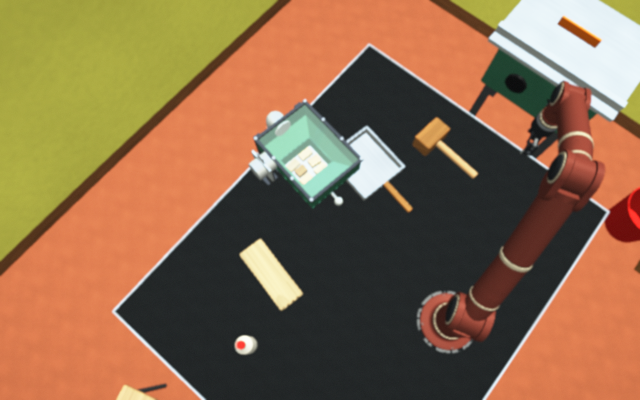

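View pics/top0.png

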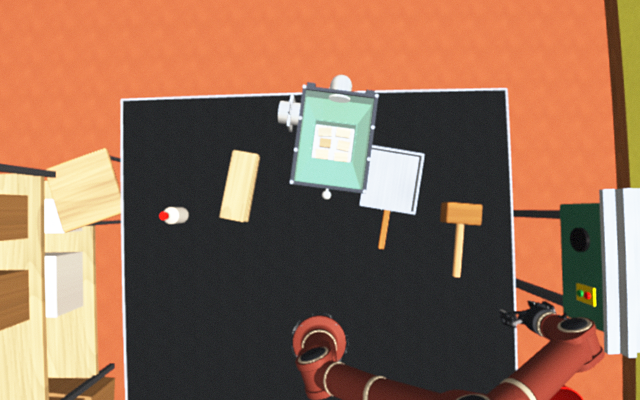

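The scene view shows the trap with its ball knob at about (338,200), and the pan to its right with the handle end at about (410,208). In the top view the knob is at (327,195), the pan spans about (360–424, 146–214), and its handle runs to (382,248). The pan's left rear corner is already tucked slightly under the box. Next I need a finer crop for corners and yaw.

Run:
```python
import cv2
a=cv2.imread('pics/top0.png')[75:260,275:435]; a=cv2.resize(a,None,fx=3.2,fy=3.2,interpolation=cv2.INTER_CUBIC)
cv2.imwrite('pics/top0c.png',a)
```

```text
(no output)
```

View pics/top0c.png

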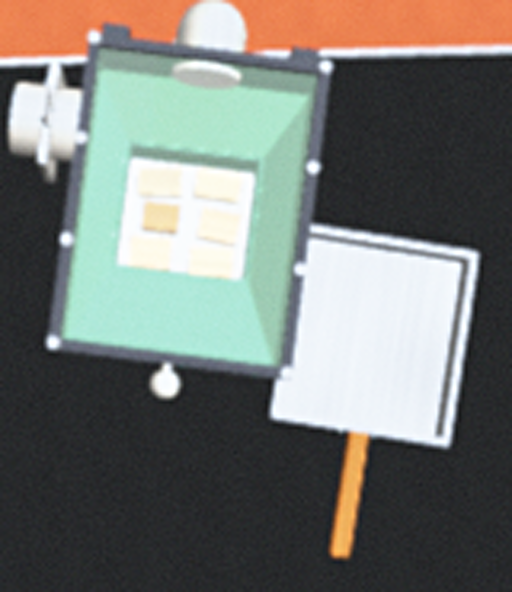

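Run:
```python
from h import *
np.set_printoptions(precision=4,suppress=True)
f=grab_frame('top'); P=lambda u,v,z:atz(f,275+u/3.2,75+v/3.2,z)[:2]
yaw=lambda d:np.degrees(np.arctan2(d[1],d[0]))
fl=[P(131,157,.219),P(253,173,.219),P(240,279,.219),P(118,265,.219)]
print('floor',np.mean(fl,0),[np.linalg.norm(fl[i]-fl[(i+1)%4]) for i in range(4)],yaw(fl[0]-fl[3]),yaw(fl[1]-fl[2]))
k=P(166,382,.226);print('knob',k)
A,B,C,D=P(50,345,.4),P(290,377,.4),P(93,36,.4),P(327,66,.4)
print('rim',A,B,np.linalg.norm(A-B),yaw(C-A),yaw(D-B),yaw(B-A)+90,(A+B)/2)
rr,rf,lf=P(480,253,.045),P(450,446,.045),P(270,418,.045)
print('pan',rr,rf,lf,np.linalg.norm(rr-rf),np.linalg.norm(rf-lf),yaw(rr-rf),yaw(rf-lf)+90,'c',(rr+lf)/2)
hb,he=P(357,433,.045),P(340,557,.045);print('handle',hb,he,np.linalg.norm(hb-he),yaw(hb-he))
t=np.radians(-8.5)
for c,n in((np.mean(fl,0),'fl'),): print(c-.165*np.array([np.cos(t),np.sin(t)]))
s=read_state();from scipy.spatial.transform import Rotation as R
print(R.from_quat(s['tcp_rot'][[1,2,3,0]]).as_matrix())
```

```text
floor [ 0.7173 -0.0656] [np.float64(0.124879731558112), np.float64(0.10886707023693064), np.float64(0.12415376711190872), np.float64(0.1110040181452823)] -8.188891637468375 -8.5647456866268
knob [ 0.5517 -0.0415]
rim [0.5793 0.0599] [ 0.5469 -0.1441] 0.20655916747537026 -9.125108030128738 -8.489062020317455 -9.022878357280874 [ 0.5631 -0.0421]
pan [ 0.6997 -0.4139] [ 0.4764 -0.3715] [ 0.5139 -0.164 ] 0.22730604328266948 0.21081609217167746 -10.771710087345408 -10.25524061378404 c [ 0.6068 -0.289 ]
handle [ 0.4941 -0.2641] [ 0.3517 -0.2404] 0.1443522888547033 -9.45484707361665
[ 0.5541 -0.0412]
[[ 0.9619  0.2733  0.0001]
 [ 0.2733 -0.9619  0.    ]
 [ 0.0001 -0.     -1.    ]]
```

Emit:
arm_command([
  [1,[2.63,-2.83,0],0],
  [1,[2.63,-2.83,0],0],
  [1,[2.63,-2.83,0],0],
  [1,[2.63,-2.83,0],0],
  [1,[2.63,-2.83,0],0],
  [1,[2.63,-2.83,0],0],
  [1,[2.63,-2.83,0],0],
  [1,[2.63,-2.83,0],0],
  [1,[2.63,-2.83,0],0],
  [1,[2.63,-2.83,0],0],
  [1,[2.63,-2.83,0],0],
  [1,[0,0,0],0.11],
])

```text
time_s: 2.05
ee_pos: [0.3781, -0.2353, 0.2474]
tcp_rot: [0.004, 0.997, 0.078, 0.001]
contact_force: [-0.2, -0.3, 0.4]
gripper_width: 0.0857
```

Emit:
arm_command([
  [1,[0,0,0],0.11],
  [1,[0,0,0],0.11],
  [1,[0,0,0],0.11],
  [1,[0,0,0],0],
])

```text
time_s: 2.38
ee_pos: [0.3811, -0.2306, 0.2487]
tcp_rot: [0.004, 0.996, -0.09, 0.004]
contact_force: [0.1, 0.0, -0.0]
gripper_width: 0.0854
```

```bash
cat >> h.py <<'E'
from scipy.spatial.transform import Rotation as R
np.set_printoptions(precision=4,suppress=True)
def go(target=None,yaw=None):
    s=read_state(); M=R.from_quat(np.array(s['tcp_rot'])[[1,2,3,0]]).as_matrix()
    y=np.degrees(np.arctan2(M[1,0],M[0,0]))
    print('t',s['time_s'],'pos',s['ee_pos'],'yaw',y,'zax',M[:,2],'q',s['joints'],'F',s['contact_force'],'w',s['gripper_width'])
    if target is not None: print('shift cm',100*M.T@(np.array(target)-s['ee_pos']))
    if yaw is not None: print('turn',np.radians(y-yaw))
    return s,M
def pc(u,v): return u,v
E
python3 - <<'E'
from h import *
go([.371,-.247,.038],-10)
f=save('wrist','w1.png')
for q in ['pan_handle','pan_centre']:
  for c in ['wrist','top']:
    if c=='top': grab_frame('top')
    else: grab_frame('wrist')
    for r in find_in(c,q)[:2]: print(c,q,r)
E
```

```text
t 2.3833 pos [ 0.3811 -0.2306  0.2487] yaw -10.358120380147348 zax [ 0.0065 -0.0085 -0.9999] q [ 0.4829  0.2995  0.0123  1.9923  0.001   0.8401 -1.2577] F [ 0.0898  0.0418 -0.0169] w 0.08535435759135686
shift cm [-0.8634  1.642  21.078 ]
turn -0.006250379752064955
wrist pan_handle {'at': [0.5164, -0.2606, 0.0039], 'conf': 0.72}
top pan_handle {'at': [0.5972, -0.2948, 0.0044], 'conf': 0.56}
wrist pan_centre {'at': [0.5161, -0.2587, 0.0013], 'conf': 0.93}
top pan_centre {'at': [0.5978, -0.2949, 0.0039], 'conf': 0.73}
```

View pics/w1.png

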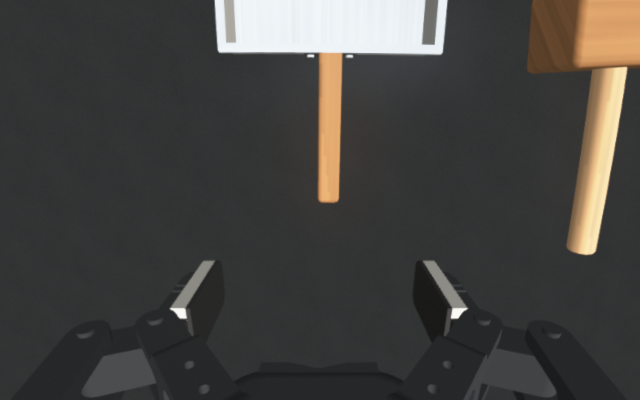

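The wrist view shows the handle ending at (328,201) and meeting the front wall at (330,53). The front rim corners are at (218,52) and (442,54).

Run:
```python
from h import *
f=grab_frame('wrist')
L,Rr=atz(f,218,52,.042),atz(f,442,54,.042); e=atz(f,328,200,.043); b=atz(f,330,54,.043)
print(L,Rr,np.linalg.norm(L-Rr),e,b,np.linalg.norm(e-b))
d=(b-e)/np.linalg.norm(b-e);print('yaw handle',np.degrees(np.arctan2(d[1],d[0])),'yaw wall',np.degrees(np.arctan2((L-Rr)[1],(L-Rr)[0]))-90)
y=np.radians(-10);x=np.array([np.cos(y),np.sin(y),0]); m=(L+Rr)/2
print('centre',m+.11*x,'from end',e+.26*x); g=e+.02*x;g[2]=.038
go(g,-10)
```

```text
[ 0.5135 -0.1617  0.042 ] [ 0.4751 -0.3673  0.042 ] 0.20917922319710952 [ 0.3537 -0.2379  0.043 ] [ 0.4928 -0.2637  0.043 ] 0.1414803321563795
yaw handle -10.505231373395315 yaw wall -10.57278474212707
centre [ 0.6026 -0.2836  0.042 ] from end [ 0.6097 -0.2831  0.043 ]
t 2.8833 pos [ 0.3806 -0.2313  0.2484] yaw -10.303935420629985 zax [ 0.0059 -0.0081 -0.9999] q [ 0.4855  0.3001  0.0112  1.9924  0.0014  0.8401 -1.2554] F [ 0.4488 -0.5285 -0.7031] w 0.0851489212883453
shift cm [-0.6787  0.9829 21.0455]
turn -0.005304673803427138
```

Emit:
arm_command([
  [1,[-0.7,1.0,0],0],
  [1,[0,0,3.5],0],
  [1,[0,0,3.5],0],
  [1,[0,0,3.5],0],
  [1,[0,0,3.5],0],
  [1,[0,0,3.5],0],
  [1,[0,0,2],0],
  [1,[0,0,0],0],
])

```text
time_s: 3.55
ee_pos: [0.3809, -0.2474, 0.0503]
tcp_rot: [0.008, 0.996, -0.089, 0.012]
contact_force: [-0.3, -0.1, 0.5]
gripper_width: 0.0855
```

Run:
```python
from h import *
go([.3735,-.2413,.038],-10.5)
```

```text
t 3.55 pos [ 0.3809 -0.2474  0.0503] yaw -10.215270139260365 zax [ 0.0234 -0.0178 -0.9996] q [ 0.5213  0.6534  0.0064  2.1861 -0.001   0.273  -1.222 ] F [-0.2537 -0.0977  0.5137] w 0.08548883656519633
shift cm [-0.8654 -0.4877  1.2045]
turn 0.004969473548651562
```

Emit:
arm_command([
  [1,[-0.6,-0.5,1.0],0.005],
  [0.3,[-0.3,0,0.2],0],
  [0,[0,0,0],0],
  [0,[0,0,0],0],
  [0,[0,0,0],0],
  [0,[0,0,0],0],
  [0,[0,0,0],0],
  [0,[0,0,0],0],
])

```text
time_s: 4.22
ee_pos: [0.3761, -0.2436, 0.0426]
tcp_rot: [0.009, 0.996, -0.091, 0.016]
contact_force: [0.9, -0.8, -1.5]
gripper_width: 0.0208
```

Run:
```python
from h import *
s,M=go([.3735,-.2413,.038],-10.5)
t=np.radians(-8.7);x=np.array([np.cos(t),np.sin(t)]);c=np.array([.715,-.0655])
print('final TCP',c-.24*x,'stage',c-.30*x)
```

```text
t 4.2167 pos [ 0.3761 -0.2436  0.0426] yaw -10.45738682868957 zax [ 0.0301 -0.0218 -0.9993] q [ 0.5186  0.6651  0.0072  2.2121 -0.003   0.2275 -1.2264] F [ 0.9402 -0.7716 -1.4897] w 0.020845547427545335
shift cm [-0.3083 -0.1866  0.4436]
turn 0.0007437401440833915
final TCP [ 0.4778 -0.0292] stage [ 0.4185 -0.0201]
```

Emit:
arm_command([
  [0,[0.32,-2.9,0],0],
  [0,[0.32,-2.9,0],0],
  [0,[0.32,-2.9,0],0],
  [0,[0.32,-2.9,0],0],
  [0,[0.3,-2.9,0],-0.01],
  [0,[0.3,-2.9,0],-0.01],
  [0,[0.3,-2.9,0],-0.01],
  [0,[0.3,-2.0,0],0],
  [0,[0,0,0],0],
])

```text
time_s: 4.97
ee_pos: [0.4498, -0.0351, 0.0421]
tcp_rot: [0.016, 0.995, -0.1, 0.022]
contact_force: [1.1, 2.2, 0.4]
gripper_width: 0.0208
```

Run:
```python
from h import *
s,M=go([.435,-.0226,.0426],-8.7)
f=save('wrist','w2.png')
```

```text
t 4.9667 pos [ 0.4498 -0.0351  0.0421] yaw -11.48128285378894 zax [ 0.0416 -0.0354 -0.9985] q [-0.0753  0.6714  0.1211  2.2117 -0.1844  0.2234 -1.5746] F [1.1244 2.1744 0.4137] w 0.020785140716009683
shift cm [-1.6935 -0.9283 -0.1588]
turn -0.04854254322788106
```

View pics/w2.png

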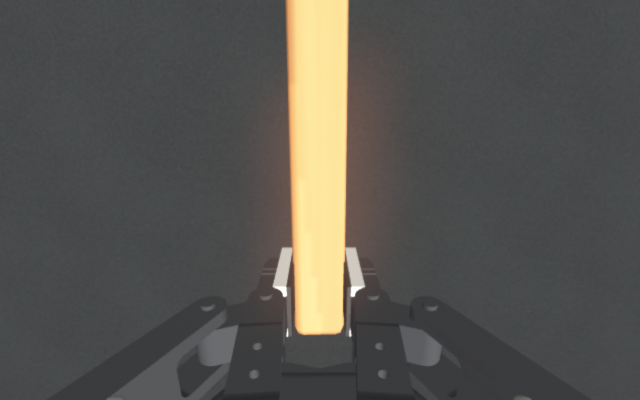

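Emit:
arm_command([
  [0,[0,-1.0,0],-0.03],
  [0,[0,-0.3,0],-0.03],
  [0,[1.0,0,0],0],
  [0,[1.0,0,0],0],
  [0,[0.8,0,0],0],
  [0,[0,0,0],0],
])

```text
time_s: 5.52
ee_pos: [0.4704, -0.0343, 0.0432]
tcp_rot: [0.018, 0.997, -0.069, 0.013]
contact_force: [1.5, 2.9, 0.1]
gripper_width: 0.0207
```

Run:
```python
from h import *
s,M=go([.480,-.0296,.0426],-8.7)
```

```text
t 5.5167 pos [ 0.4704 -0.0343  0.0432] yaw -7.859892289837931 zax [ 0.0235 -0.0373 -0.999 ] q [-0.0827  0.6855  0.1282  2.1424 -0.1513  0.2967 -1.5484] F [1.535  2.8703 0.1178] w 0.020677510631001046
shift cm [ 0.8819 -0.5971  0.0615]
turn 0.01466264561371832
```

Emit:
arm_command([
  [0,[0.5,-0.5,0],0.015],
  [0,[0.5,-0.3,0],0],
  [0,[0,0,0],0],
  [0,[0,0,0],0],
])

```text
time_s: 5.85
ee_pos: [0.4798, -0.0299, 0.0431]
tcp_rot: [0.018, 0.997, -0.08, 0.011]
contact_force: [-3.4, 0.1, 2.0]
gripper_width: 0.0208
```

Run:
```python
from h import *
s,M=go([.480,-.0296,.0426],-8.7)
f=save('top','t2.png'); cv2.imwrite('pics/t2c.png',cv2.resize(cv2.imread('pics/t2.png')[75:260,275:435],None,fx=3.2,fy=3.2,interpolation=cv2.INTER_CUBIC))
```

```text
t 5.85 pos [ 0.4798 -0.0299  0.0431] yaw -9.097623902980175 zax [ 0.0197 -0.0378 -0.9991] q [-0.0991  0.6934  0.1391  2.115  -0.1619  0.3219 -1.5695] F [-3.3702  0.0781  2.0246] w 0.020765124725185897
shift cm [ 0.0134 -0.0367  0.0526]
turn -0.006939846291634553
```

View pics/t2c.png

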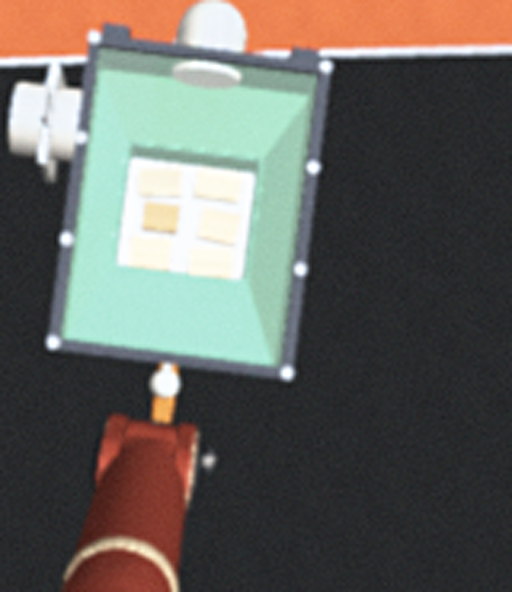

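Emit:
arm_command([
  [1,[0,0,0],0],
  [1,[0,0,0],0],
  [1,[0,0,0],0],
  [1,[0,0,0],0],
  [1,[-1.5,0,0],0],
  [1,[-1.5,0,0],0],
  [1,[0,0,-4],0],
  [1,[0,0,-4],0],
  [1,[-1,0,-4],0],
  [1,[0,0,-4],0],
  [1,[0,0,0],0],
])

```text
time_s: 6.82
ee_pos: [0.4377, -0.0207, 0.2027]
tcp_rot: [0.021, 0.996, -0.085, 0.01]
contact_force: [0.8, 0.4, -0.3]
gripper_width: 0.0856
```

Run:
```python
from h import *
s,M=go()
f=save('wrist','w3.png')
for q in ['latch_knob','latch_pivot','pan_centre','pan_handle','trap_overhang']: print(q,find_in('wrist',q)[:2])
```

```text
t 6.8167 pos [ 0.4377 -0.0207  0.2027] yaw -9.685635662052094 zax [ 0.0162 -0.0441 -0.9989] q [-0.2363  0.3618  0.274   2.0855 -0.0819  0.6913 -1.6576] F [ 0.7784  0.3513 -0.2842] w 0.08557687432378155
latch_knob [{'at': [0.5404, -0.0351, 0.2279], 'conf': 0.86}]
latch_pivot [{'at': [0.535, -0.0401, 0.2309], 'conf': 0.86}]
pan_centre [{'at': [0.5266, -0.0367, 0.0427], 'conf': 0.93}, {'at': [0.5358, -0.036, 0.2314], 'conf': 0.23}]
pan_handle [{'at': [0.5237, -0.0409, 0.0462], 'conf': 0.62}]
trap_overhang [{'at': [0.5359, -0.0364, 0.2287], 'conf': 0.59}]
```

View pics/w3.png

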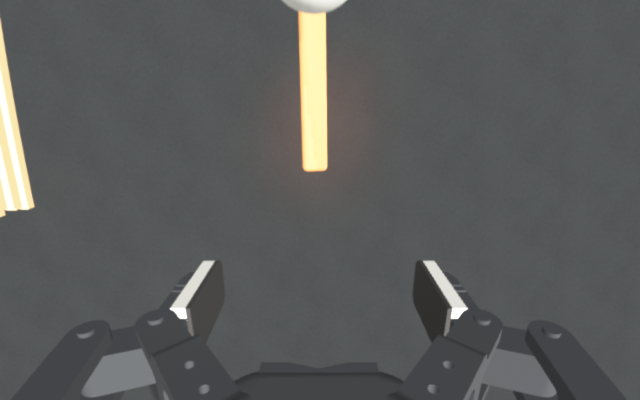

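The handle ends at (315,170) and runs straight up to the knob's rim, whose lowest point is at (317,12). The ply stack is untouched on the left.

Run:
```python
from h import *
f=grab_frame('wrist'); s,M=go()
e=atz(f,315,169,.043); b=atz(f,312.5,15,.043); d=b-e
print('end',e,b,'yaw',np.degrees(np.arctan2(d[1],d[0])))
for yw in(-9,): 
  t=np.radians(yw);x=np.array([np.cos(t),np.sin(t),0]);print('pan centre',e+.26*x)
t=np.radians(-8.7);x=np.array([np.cos(t),np.sin(t),0])
# predicted ball position under hypotheses; silhouette centre column
for kx in (.552,.553,.555): print(kx,proj(f,[kx,-.0415,.226]),proj(f,[kx-.012,-.0397,.219]))
o,dd=ray(f,317,12); print('cam',o)
```

```text
t 7.1667 pos [ 0.4328 -0.0205  0.1952] yaw -9.685628175643357 zax [-0.0015 -0.0451 -0.999 ] q [-0.2335  0.3742  0.2705  2.0945 -0.0831  0.6876 -1.6565] F [0.3866 0.5247 0.0518] w 0.08540171950046019
end [ 0.4503 -0.0273  0.043 ] [ 0.5674 -0.0455  0.043 ] yaw -8.858816330127219
pan centre [ 0.7071 -0.068   0.043 ]
0.552 [327.7295 -99.9209] [326.4426 -32.2341]
0.553 [ 327.0492 -104.6752] [325.8337 -36.4011]
0.555 [ 325.6773 -114.2321] [324.6058 -44.7884]
cam [ 0.5076 -0.0276  0.3187]
```

```bash
cat >> h.py <<'E'
def handle():
    f=save('wrist','hh.png'); im=f['image'].astype(int)
    m=(im[:,:,0]>150)&(im[:,:,0]-im[:,:,2]>60); m[:,:200]=0; m[:,450:]=0
    n,lab,st,_=cv2.connectedComponentsWithStats(m.astype(np.uint8)); i=1+np.argmax(st[1:,4]); ys,xs=np.where(lab==i)
    y1=ys.max(); y0=ys.min()
    c=lambda y:xs[ys==y].mean()
    ee=atz(f,c(y1-6),y1,.043); b=atz(f,c(y0+8),y0+8,.043); d=b-ee; yw=np.arctan2(d[1],d[0])
    print('pix',y0,y1,c(y1-6),c(y0+8),'end',ee,'yaw',np.degrees(yw),'centre',ee+.26*np.array([np.cos(yw),np.sin(yw),0]))
    return f
E
python3 - <<'E'
from h import *
go(); f=handle(); handle()
im=f['image'].astype(int); sat=im.max(2)-im.min(2); m=(im.min(2)>110)&(sat<40); m[150:]=0; m[:,:200]=0
ys,xs=np.where(m); print('knob px',ys.max(),xs.min(),xs.max(), (xs.min()+xs.max())/2, 'rows0 ',xs[ys==0].min() if (ys==0).any() else None,xs[ys==0].max() if (ys==0).any() else None)
# predicted silhouette of ball
for kx,ky in((.552,-.0415),(.549,-.0415),(.545,-.041)):
  v=np.random.default_rng(0).normal(size=(4000,3)); v/=np.linalg.norm(v,axis=1)[:,None]
  p=np.array([proj(f,np.array([kx,ky,.226])+.014*u) for u in v]); q=p[p[:,1]>=0]; print(kx,p[:,1].max(), p[p[:,1].argmax()], q[:,0].min() if len(q) else 0,q[:,0].max() if len(q) else 0)
E
```

```text
t 7.1667 pos [ 0.4328 -0.0205  0.1952] yaw -9.685628175643357 zax [-0.0015 -0.0451 -0.999 ] q [-0.2335  0.3742  0.2705  2.0945 -0.0831  0.6876 -1.6565] F [0.3866 0.5247 0.0518] w 0.08540171950046019
pix 0 164 313.0 310.0 end [ 0.4549 -0.0264  0.043 ] yaw -8.779008945828378 centre [ 0.7118 -0.0661  0.043 ]
pix 0 164 313.0 310.0 end [ 0.455  -0.0264  0.043 ] yaw -8.779582923627949 centre [ 0.712  -0.0661  0.043 ]Traceback (most recent call last):
  File "<stdin>", line 4, in <module>
    return umr_maximum(a, axis, None, out, keepdims, initial, where)
ValueError: zero-size array to reduction operation maximum which has no identity
```

Emit:
arm_command([
  [1,[0,0,-4],0],
  [1,[0,0,-4],0],
  [1,[0,0,-4],0],
  [1,[0,0,-4],0],
  [1,[0,0,-4],0],
  [1,[0,0,-4],0],
  [1,[0,0,-4],0],
  [1,[0,0,-4],0],
  [1,[0,0,-4],0],
  [1,[0,0,-4],0],
  [1,[0,0,-4],0],
  [1,[0,0,0],0],
])

```text
time_s: 8.27
ee_pos: [0.4364, 0.0005, 0.6455]
tcp_rot: [0.026, 0.996, -0.086, -0.012]
contact_force: [-0.8, -0.3, 0.0]
gripper_width: 0.0852
```

Run:
```python
from h import *
go()
```

```text
t 8.2667 pos [0.4364 0.0005 0.6455] yaw -9.914002970901903 zax [-0.0281 -0.0497 -0.9984] q [-0.3141  0.1801  0.3252  1.0296 -0.008   1.9689 -1.7393] F [-0.7734 -0.2675  0.0264] w 0.08520831954237168
```

Emit:
arm_command([
  [1,[0,0,-4],0],
  [1,[0,0,-4],0],
  [1,[0,0,-4],0],
])

```text
time_s: 8.52
ee_pos: [0.4281, 0.0027, 0.6787]
tcp_rot: [0.026, 0.996, -0.086, 0.026]
contact_force: [0.1, -0.7, -0.4]
gripper_width: 0.0855
```

Run:
```python
from h import *
go()
```

```text
t 8.5167 pos [0.4281 0.0027 0.6787] yaw -9.813814208098195 zax [ 0.0473 -0.0553 -0.9973] q [-0.5327  0.1596  0.6006  0.977  -0.041   1.9815 -1.7011] F [ 0.1388 -0.6995 -0.3786] w 0.08550716209800513
```

Emit:
arm_command([
  [1,[4,0,0],0],
  [1,[4,0,0],0],
  [1,[4,0,0],0],
  [1,[4,0,0],0],
])

```text
time_s: 8.85
ee_pos: [0.5722, -0.0078, 0.6639]
tcp_rot: [0.021, 0.996, -0.069, 0.059]
contact_force: [0.2, 1.2, 0.1]
gripper_width: 0.0854
```

Run:
```python
from h import *
go()
```

```text
t 8.85 pos [ 0.5722 -0.0078  0.6639] yaw -7.779845550445976 zax [ 0.115  -0.05   -0.9921] q [-0.1557  0.4095  0.2518  0.6426 -0.0627  1.9814 -1.667 ] F [0.1922 1.1901 0.1061] w 0.08540856939735085
```

Emit:
arm_command([
  [1,[3.5,0,-2],0],
  [1,[3.5,0,-2],0],
  [1,[3.5,0,-2],0],
  [1,[3.5,0,-2],0],
])

```text
time_s: 9.18
ee_pos: [0.656, -0.0248, 0.6566]
tcp_rot: [0.02, 0.992, -0.067, 0.104]
contact_force: [0.1, -1.1, -0.5]
gripper_width: 0.0855
```

Run:
```python
from h import *
go()
```

```text
t 9.1833 pos [ 0.656  -0.0248  0.6566] yaw -7.58924950488513 zax [ 0.2046 -0.0539 -0.9774] q [-0.0745  0.5666  0.2286  0.3915 -0.0982  1.9815 -1.6486] F [ 0.1016 -1.08   -0.5205] w 0.08552588098401068
```

Emit:
arm_command([
  [1,[1,0,-4],0],
  [1,[1,0,-4],0],
  [1,[1,0,-4],0],
  [1,[1,0,-4],0],
])

```text
time_s: 9.52
ee_pos: [0.6132, -0.0231, 0.7121]
tcp_rot: [0.021, 0.987, -0.067, 0.144]
contact_force: [-0.2, 0.6, 1.1]
gripper_width: 0.0855
```

Run:
```python
from h import *
go()
```

```text
t 9.5167 pos [ 0.6132 -0.0231  0.7121] yaw -7.591579836213016 zax [ 0.2812 -0.0609 -0.9577] q [-0.1007  0.4698  0.2561  0.4094 -0.0937  1.9822 -1.645 ] F [-0.1897  0.6078  1.1351] w 0.08545611420933814
```

Emit:
arm_command([
  [1,[2.5,0,-3],0],
  [1,[2.5,0,-3],0],
  [1,[2.5,0,-3],0],
  [1,[2.5,0,-3],0],
  [1,[2.5,0,-3],0],
  [1,[2.5,0,-3],0],
])

```text
time_s: 10.02
ee_pos: [0.5953, -0.0272, 0.7898]
tcp_rot: [0.018, 0.97, -0.061, 0.236]
contact_force: [-1.6, 1.9, 3.0]
gripper_width: 0.0854
```

Run:
```python
from h import *
go()
```

```text
t 10.0167 pos [ 0.5953 -0.0272  0.7898] yaw -7.105375011115392 zax [ 0.4557 -0.0629 -0.8879] q [-0.1169  0.4378  0.4553  0.2621 -0.2638  1.982  -1.6089] F [-1.56    1.9412  3.0057] w 0.08542153478490531
```

Run:
```python
from h import *
s,M=go([.485,-.032,.34]); print(M)
```

```text
t 10.0167 pos [ 0.5953 -0.0272  0.7898] yaw -7.105375011115392 zax [ 0.4557 -0.0629 -0.8879] q [-0.1169  0.4378  0.4553  0.2621 -0.2638  1.982  -1.6089] F [-1.56    1.9412  3.0057] w 0.08542153478490531
shift cm [-30.361    1.6254  34.9391]
[[ 0.8811 -0.1265  0.4557]
 [-0.1098 -0.992  -0.0629]
 [ 0.46    0.0054 -0.8879]]
```

Emit:
arm_command([
  [1,[-2.5,0.13,2.9],0],
  [1,[-2.5,0.13,2.9],0],
  [1,[-2.5,0.13,2.9],0],
  [1,[-2.5,0.13,2.9],0],
  [1,[-2.5,0.13,2.9],0],
  [1,[-2.5,0.13,2.9],0],
  [1,[-2.5,0.13,2.9],0],
  [1,[-2.5,0.13,2.9],0],
  [1,[-2.5,0.13,2.9],0],
  [1,[0,0,0],0],
])

```text
time_s: 10.85
ee_pos: [0.5137, -0.033, 0.4899]
tcp_rot: [0.015, 0.968, -0.065, 0.243]
contact_force: [-4.1, 0.6, -8.1]
gripper_width: 0.0853
```

Run:
```python
from h import *
s,M=go([.485,-.032,.34]); print(M)
```

```text
t 10.85 pos [ 0.5137 -0.033   0.4899] yaw -7.735086214363109 zax [ 0.4683 -0.0602 -0.8815] q [-0.5014  0.0135  0.4974  1.7289  0.0712  0.9141 -1.74  ] F [-4.144   0.6249 -8.1404] w 0.08526980029646711
shift cm [-9.5934  0.3288 11.8682]
[[ 0.8735 -0.133   0.4683]
 [-0.1186 -0.9911 -0.0602]
 [ 0.4721 -0.003  -0.8815]]
```

Emit:
arm_command([
  [1,[-2.5,0.05,3.0],0],
  [1,[-2.5,0.05,3.0],0],
  [1,[-2.5,0.05,3.0],0],
  [1,[-1.5,0.05,2.0],0],
  [1,[0,0,0],0],
  [1,[0,0,0],0],
])

```text
time_s: 11.35
ee_pos: [0.5026, -0.032, 0.3835]
tcp_rot: [0.011, 0.963, -0.066, 0.26]
contact_force: [0.2, 0.2, 0.6]
gripper_width: 0.0853
```

Run:
```python
from h import *
f=save('wrist','w4.png')
for q in ['latch_knob','latch_pivot']: print(q,find_in('wrist',q)[:2])
s,M=go([.551,-.041,.226])
print(proj(f,[.551,-.041,.226]))
```

```text
latch_knob [{'at': [0.5533, -0.0371, 0.2334], 'conf': 0.75}]
latch_pivot [{'at': [0.5836, -0.0492, 0.3938], 'conf': 0.56}]
t 11.5 pos [ 0.5026 -0.0319  0.3837] yaw -8.087496627672625 zax [ 0.4996 -0.0551 -0.8645] q [-0.4863  0.0505  0.5002  2.0119  0.0517  0.5618 -1.7372] F [-0.3785  0.9257 -0.2424] w 0.08505083187112313
shift cm [-3.6692  0.4756 16.0973]
[323.6621 223.9872]
```

View pics/w4.png

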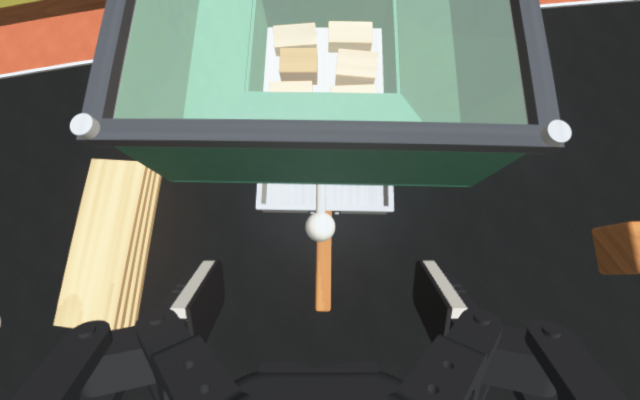

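The tilted wrist view shows the knob at (320,228), the overhang's lower edge from (172,181) to (472,186), the pan's front rim from (257,210) to (393,212), and the handle end at (323,309). All six offcuts are visible in the trap.

Run:
```python
from h import *
f=grab_frame('wrist'); s,M=go()
k=atz(f,320,228,.226);print('knob',k)
a,b=atz(f,172,181,.319),atz(f,472,186,.319);m=(a+b)/2;d=a-b;yw=np.arctan2(d[1],d[0])-np.pi/2
print('overhang',a,b,np.linalg.norm(d),m,np.degrees(yw))
x=np.array([np.cos(yw),np.sin(yw),0]);print('trap centre from overhang',m+.15*x,'from knob',k+.165*x)
p,q=atz(f,257,211,.045),atz(f,393,213,.045);d=p-q;yp=np.arctan2(d[1],d[0])-np.pi/2
print('pan front',p,q,np.linalg.norm(d),np.degrees(yp)); xp=np.array([np.cos(yp),np.sin(yp),0]);c=(p+q)/2+.11*xp;print('pan c',c)
e=atz(f,323,309,.043);b2=atz(f,326,240,.043);dd=b2-e;print('end',e,'centre',e+.26*x,np.degrees(np.arctan2(dd[1],dd[0])))
go(k)
```

```text
t 11.55 pos [ 0.5021 -0.0319  0.383 ] yaw -8.080979861715612 zax [ 0.4986 -0.0551 -0.8651] q [-0.4862  0.0506  0.5001  2.0133  0.0516  0.5615 -1.7372] F [-0.3134  0.4422 -0.0989] w 0.08541503044614383
knob [ 0.5479 -0.037   0.226 ]
overhang [0.5796 0.0584 0.319 ] [ 0.549  -0.1395  0.319 ] 0.20028230168884437 [ 0.5643 -0.0406  0.319 ] -8.76425733052116
trap centre from overhang [ 0.7125 -0.0634  0.319 ] from knob [ 0.711  -0.0621  0.226 ]
pan front [0.6113 0.0518 0.045 ] [ 0.581  -0.1497  0.045 ] 0.20374503621167325 -8.562709397916157
pan c [ 0.7049 -0.0653  0.045 ]
end [ 0.4585 -0.0276  0.043 ] centre [ 0.7154 -0.0672  0.043 ] -10.302580763261808
t 11.55 pos [ 0.5021 -0.0319  0.383 ] yaw -8.080979861715612 zax [ 0.4986 -0.0551 -0.8651] q [-0.4862  0.0506  0.5001  2.0133  0.0516  0.5615 -1.7372] F [-0.3134  0.4422 -0.0989] w 0.08541503044614383
shift cm [-3.8867  0.1072 15.894 ]
```

Emit:
arm_command([
  [1,[-2.0,0.1,0],0],
  [1,[-1.9,0.1,1.0],0],
  [1,[0,0,3],0],
  [1,[0,0,3],0],
  [1,[0,0,2],0],
  [1,[0,0,0],0],
  [1,[0,0,0],0],
])

```text
time_s: 12.13
ee_pos: [0.5267, -0.033, 0.299]
tcp_rot: [0.007, 0.959, -0.065, 0.275]
contact_force: [0.4, 0.2, 0.6]
gripper_width: 0.0851
```

Run:
```python
from h import *
s,M=go([.5495,-.039,.226])
f=save('wrist','w5.png')
print(proj(f,[.5495,-.039,.226]))
for q in ['latch_knob']: print(q,find_in('wrist',q)[:2])
```

```text
t 12.1333 pos [ 0.5267 -0.033   0.299 ] yaw -8.178578781717569 zax [ 0.5264 -0.05   -0.8488] q [-0.3515  0.1977  0.4131  2.1403 -0.1744  0.2664 -1.5191] F [0.4092 0.188  0.5616] w 0.08511877221969137
shift cm [-1.8721  0.4633  7.4287]
[325.7739 246.9787]
latch_knob [{'at': [0.5601, -0.0421, 0.3903], 'conf': 0.6}, {'at': [0.554, -0.0372, 0.2354], 'conf': 0.56}]
```

View pics/w5.png

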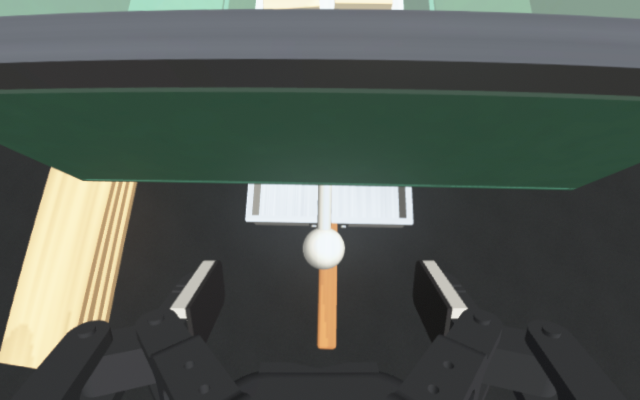

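The knob is at (324,249), within about 1 mm of the prediction and centred between the open pads. The body is clear of the overhang edge.

Emit:
arm_command([
  [1,[-1.0,0.2,2],0],
  [1,[-0.8,0.1,2],0],
  [1,[0,0,0],0],
])

```text
time_s: 12.48
ee_pos: [0.5354, -0.0341, 0.2628]
tcp_rot: [0.005, 0.957, -0.063, 0.283]
contact_force: [-1.1, -0.7, 0.6]
gripper_width: 0.0852
```

Run:
```python
from h import *
s,M=go([.5495,-.039,.226])
```

```text
t 12.4833 pos [ 0.5354 -0.0341  0.2628] yaw -8.066451484387217 zax [ 0.5401 -0.0462 -0.8403] q [-0.2198  0.2624  0.2726  2.1872 -0.2761  0.1335 -1.4163] F [-1.1315 -0.7196  0.6294] w 0.08518485463450969
shift cm [-0.7621  0.4083  3.8716]
```

Emit:
arm_command([
  [1,[-0.5,0.2,1.6],0],
  [1,[-0.3,0.2,1.5],0],
  [1,[0,0,0],0],
])

```text
time_s: 12.73
ee_pos: [0.5477, -0.0375, 0.2382]
tcp_rot: [0.004, 0.956, -0.062, 0.288]
contact_force: [0.2, -0.4, 0.1]
gripper_width: 0.0852
```

Run:
```python
from h import *
s,M=go([.5495,-.039,.226])
f=grab_frame('wrist'); im=f['image'].astype(int); 
m=((im.min(2)>120)&(im.max(2)-im.min(2)<30)).astype(np.uint8); m[:,:230]=0;m[:,410:]=0;m[:200]=0
n,l,st,ce=cv2.connectedComponentsWithStats(m); print([(st[i],ce[i]) for i in range(1,n) if st[i,4]>150], proj(f,[.5495,-.039,.226]))
```

```text
t 12.7333 pos [ 0.5477 -0.0375  0.2382] yaw -8.013463107480854 zax [ 0.5492 -0.0442 -0.8345] q [-0.1096  0.3183  0.152   2.1988 -0.3114  0.0473 -1.3735] F [ 0.1646 -0.3609  0.1231] w 0.08518634264822271
shift cm [-0.5024  0.1605  1.1279]
[(array([ 230,  200,  180,  111, 9952], dtype=int32), array([321.2136, 236.9466]))] [322.3817 278.6758]
```

Emit:
arm_command([
  [1,[-0.4,0.15,0.4],0],
  [0.5,[0,0,0],0],
  [0,[0,0,0],0],
  [0,[0,0,0],0],
  [0,[0,0,0],0],
  [0,[0,0,0],0],
  [0,[0,0,0],0],
])

```text
time_s: 13.37
ee_pos: [0.5477, -0.0378, 0.241]
tcp_rot: [0.004, 0.954, -0.061, 0.294]
contact_force: [0.3, -0.6, -0.1]
gripper_width: 0.0246
```

Run:
```python
from h import *
s,M=go([.5495,-.039,.226]); print(100*M.T@np.array([-.005,.0008,.023]),100*M.T@np.array([0,0,.01]))
```

```text
t 13.3667 pos [ 0.5477 -0.0378  0.241 ] yaw -7.961111509111556 zax [ 0.56   -0.0437 -0.8274] q [-0.0982  0.3124  0.1384  2.2047 -0.3157  0.0331 -1.3663] F [ 0.3378 -0.5991 -0.0944] w 0.024648937674289006
shift cm [-0.6767  0.1391  1.3489]
[ 0.8711 -0.0851 -2.1864] [ 0.5609 -0.0284 -0.8274]
```

Emit:
arm_command([
  [0,[0.24,0,-0.8],0],
  [0,[0.3,0,-0.77],0],
  [0,[0.38,0,-0.71],0],
])

```text
time_s: 13.62
ee_pos: [0.5467, -0.0377, 0.2664]
tcp_rot: [0.004, 0.953, -0.062, 0.297]
contact_force: [-2.7, -2.5, 3.0]
gripper_width: 0.0204
```

Run:
```python
from h import *
s,M=go()
```

```text
t 13.6167 pos [ 0.5467 -0.0377  0.2664] yaw -8.021754856492759 zax [ 0.5658 -0.0448 -0.8233] q [-0.1712  0.2684  0.2256  2.1785 -0.3029  0.1023 -1.38  ] F [-2.6578 -2.4536  3.0011] w 0.020389861433426828
```

Emit:
arm_command([
  [1,[0,0,0],0],
  [1,[0,0,0],0],
  [1,[0,0,0],0],
  [1,[-0.6,0,0.8],0],
  [1,[0,0,0],0],
])

```text
time_s: 14.03
ee_pos: [0.5469, -0.0364, 0.257]
tcp_rot: [0.004, 0.953, -0.061, 0.298]
contact_force: [-1.0, -0.3, -0.5]
gripper_width: 0.0793
```

Run:
```python
from h import *
f=save('wrist','w6.png')
s,M=go([.5495,-.039,.226]); print(proj(f,[.5495,-.039,.226]))
```

```text
t 14.0833 pos [ 0.5476 -0.0366  0.258 ] yaw -7.974797738177078 zax [ 0.5692 -0.0441 -0.821 ] q [-0.1437  0.2827  0.1897  2.1911 -0.3139  0.0686 -1.3702] F [-0.5639  0.374   0.891 ] w 0.08469448315401354
shift cm [-1.6475  0.3077  2.7474]
[324.9879 279.9631]
```

View pics/w6.png

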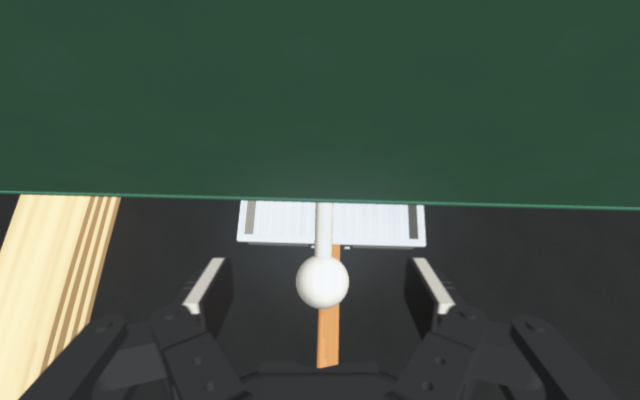

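The latch is back to closed, with the knob at (323,282) as predicted, and the pan is still empty and in place. The first grip sat too shallow on the ball, so I'll go deeper.

Emit:
arm_command([
  [1,[-0.9,0.1,1.3],0],
  [1,[-0.8,0.1,1.3],0],
  [1,[0,0,0],0],
])

```text
time_s: 14.33
ee_pos: [0.5509, -0.0377, 0.234]
tcp_rot: [0.003, 0.954, -0.061, 0.293]
contact_force: [-0.0, 0.5, -0.3]
gripper_width: 0.0855
```

Run:
```python
from h import *
s,M=go([.5495,-.039,.226])
```

```text
t 14.3333 pos [ 0.5509 -0.0377  0.234 ] yaw -7.965196076841392 zax [ 0.5595 -0.0424 -0.8277] q [-0.0836  0.3291  0.1214  2.2053 -0.4906  0.0162 -1.1913] F [-0.0371  0.4907 -0.2564] w 0.08546717431807146
shift cm [-0.549   0.1692  0.5939]
```

Emit:
arm_command([
  [1,[-0.6,0.15,0.5],0],
  [1,[-0.3,0,0.2],0],
])

```text
time_s: 14.5
ee_pos: [0.5491, -0.0389, 0.2288]
tcp_rot: [0.003, 0.955, -0.062, 0.289]
contact_force: [-0.0, -1.0, 0.0]
gripper_width: 0.0856
```

Run:
```python
from h import *
s,M=go([.5495,-.039,.226])
```

```text
t 14.5 pos [ 0.5491 -0.0389  0.2288] yaw -8.003177794699988 zax [ 0.5521 -0.042  -0.8327] q [-0.077   0.3368  0.1176  2.2089 -0.6552  0.0149 -1.0251] F [-0.0075 -0.9677  0.0215] w 0.08563685327624154
shift cm [-0.1246  0.0171  0.254 ]
```

Now the ball is at the TCP, so I'll close.

Emit:
arm_command([
  [0.4,[0,0,0],0],
  [0,[0,0,0],0],
  [0,[0,0,0],0],
  [0,[0,0,0],0],
  [0,[0,0,0],0],
  [0,[0,0,0],0],
  [0,[0,0,0],0],
])

```text
time_s: 15.08
ee_pos: [0.5491, -0.0378, 0.2308]
tcp_rot: [0.002, 0.955, -0.061, 0.29]
contact_force: [-0.4, 0.0, -1.0]
gripper_width: 0.0248
```

Run:
```python
from h import *
s,M=go([.5495,-.039,.226])
```

```text
t 15.0833 pos [ 0.5491 -0.0378  0.2308] yaw -8.02110340382849 zax [ 0.5542 -0.04   -0.8314] q [-0.0799  0.3328  0.1194  2.2085 -0.655   0.0174 -1.0265] F [-0.4192  0.0178 -0.9772] w 0.024773530510314862
shift cm [-0.2193  0.1334  0.4298]
```

Emit:
arm_command([
  [0,[0.15,0,-0.6],0],
  [0,[0.2,0,-0.6],0],
])

```text
time_s: 15.25
ee_pos: [0.5461, -0.0373, 0.242]
tcp_rot: [0.002, 0.955, -0.062, 0.29]
contact_force: [5.5, -1.0, -5.5]
gripper_width: 0.0247
```

Emit:
arm_command([
  [0,[0.25,0,-0.6],0],
  [0,[0.3,0,-0.55],0],
])

```text
time_s: 15.42
ee_pos: [0.5448, -0.037, 0.2539]
tcp_rot: [0.002, 0.955, -0.061, 0.289]
contact_force: [5.5, -0.6, -6.0]
gripper_width: 0.0252
```

Run:
```python
from h import *
s,M=go()
f=save('top','t3.png'); print(find_in('top','offcut0_centre')[:3])
```

```text
t 15.4167 pos [ 0.5448 -0.037   0.2539] yaw -7.982570939842756 zax [ 0.5515 -0.0391 -0.8333] q [-0.2129  0.2918  0.2855  2.1885 -0.6315  0.1057 -1.052 ] F [ 5.4507 -0.5684 -5.9952] w 0.025167666591179284
[]
```

Emit:
arm_command([
  [0,[0.35,0,-0.5],0],
  [0,[0.4,0,-0.5],0],
  [0,[0.3,0,-0.3],0],
])

```text
time_s: 15.77
ee_pos: [0.5486, -0.0375, 0.2703]
tcp_rot: [0.004, 0.955, -0.059, 0.29]
contact_force: [2.8, -0.7, -6.4]
gripper_width: 0.0249
```

Run:
```python
from h import *
s,M=go()
f=save('top','t4.png')
a=cv2.imread('pics/t3.png')[75:260,275:435];b=cv2.imread('pics/t4.png')[75:260,275:435]
print('diff floor region',cv2.absdiff(a,b)[45:90,35:80].mean(), cv2.absdiff(b,cv2.imread('pics/top0.png')[75:260,275:435])[45:90,35:80].mean())
```

```text
t 15.7667 pos [ 0.5486 -0.0375  0.2703] yaw -7.6503750349427335 zax [ 0.5537 -0.0416 -0.8317] q [-0.2995  0.2758  0.3927  2.1603 -0.5907  0.1611 -1.0889] F [ 2.7654 -0.6811 -6.4302] w 0.024876606797899558
diff floor region 16.293827160493827 16.551769547325105
```

Emit:
arm_command([
  [0,[0,0,0],0],
  [0,[0,0,0],0],
  [0,[0,0,0],0],
  [0,[0,0,0],0],
  [0,[0,0,0],0],
  [0,[0,0,0],0],
  [0,[0,0,0],0],
  [0,[0,0,0],0],
])

```text
time_s: 16.48
ee_pos: [0.5485, -0.0374, 0.2676]
tcp_rot: [0.005, 0.956, -0.056, 0.289]
contact_force: [4.2, -1.2, -5.1]
gripper_width: 0.0244
```

Run:
```python
from h import *
s,M=go()
f=save('top','t5.png')
for i in range(6): print([ (np.array(r['at']),r['conf']) for r in find_in('top',f'offcut{i}_centre')[:3]])
a=cv2.imread('pics/t5.png')[75:260,275:435]; a=cv2.resize(a,None,fx=3.2,fy=3.2,interpolation=cv2.INTER_CUBIC); cv2.imwrite('pics/t5c.png',a)
```

```text
t 16.4833 pos [ 0.5485 -0.0374  0.2676] yaw -7.215779719866741 zax [ 0.5512 -0.0429 -0.8333] q [-0.2957  0.28    0.3874  2.1622 -0.5908  0.1571 -1.0836] F [ 4.1754 -1.1775 -5.1083] w 0.024436820291265093
[]
[]
[]
[]
[(array([ 0.4568, -0.5224,  0.0784]), 0.4), (array([ 0.5418, -0.0402,  0.2677]), 0.22)]
[]
```

View pics/t5c.png

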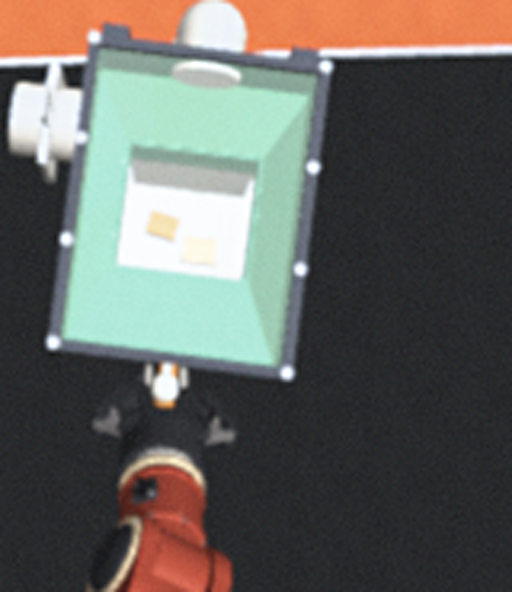

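The floor hangs open at the back of the throat and two offcuts show in the pan at about (162,224) and (199,249). I'll lower the knob gently, let go and look under the front.

Emit:
arm_command([
  [0,[-0.4,0,0.5],0],
  [0,[-0.3,0,0.6],0],
  [0,[-0.25,0,0.6],0],
  [0,[-0.2,0,0.6],0],
  [1,[0,0,0],0],
  [1,[0,0,0],0],
  [1,[0,0,0],0],
  [1,[0,0,0],0],
  [1,[0,0,-1.5],0],
  [1,[0,0,-3],0],
  [1,[0,0,-3],0],
  [1,[0,0,-3],0],
])

```text
time_s: 17.83
ee_pos: [0.4965, -0.0361, 0.3225]
tcp_rot: [0.004, 0.956, -0.063, 0.287]
contact_force: [0.1, 2.1, 1.5]
gripper_width: 0.0855
```

Emit:
arm_command([
  [1,[-2,0,-2],0],
  [1,[-2,0,-1],0],
  [1,[-1,0,0],0],
  [1,[0,0,0],0],
  [1,[0,0,0],0],
])

```text
time_s: 18.25
ee_pos: [0.4519, -0.0288, 0.3254]
tcp_rot: [-0.001, 0.954, -0.063, 0.292]
contact_force: [0.1, -0.0, 0.3]
gripper_width: 0.0853
```

Run:
```python
from h import *
s,M=go()
f=save('wrist','w7.png')
for p in([.55,-.04,.226],[.603,-.048,.045],[.455,-.027,.043],[.72,-.066,.004]): print(proj(f,p))
for i in range(6): print([ (np.array(r['at']),r['conf']) for r in find_in('wrist',f'offcut{i}_centre')[:3]])
```

```text
t 18.25 pos [ 0.4519 -0.0288  0.3254] yaw -8.389090782671888 zax [ 0.557  -0.0358 -0.8297] q [-1.0165 -0.003   1.0222  2.2811  0.1292  0.2727 -1.8106] F [ 0.1436 -0.0184  0.273 ] w 0.08528086979980107
[322.815  161.3806]
[327.2259 177.5512]
[325.5528 289.7848]
[329.4339 117.1178]
[(array([ 0.6409, -0.0876,  0.022 ]), 0.9), (array([ 0.5654, -0.0454,  0.2355]), 0.44)]
[(array([ 0.707 , -0.0881,  0.0273]), 0.85)]
[(array([ 0.7858, -0.1018,  0.017 ]), 0.74)]
[(array([ 0.6503, -0.0137,  0.0231]), 0.75), (array([ 0.5686, -0.0424,  0.2379]), 0.4)]
[(array([ 0.734 , -0.0367,  0.0284]), 0.75)]
[(array([ 0.563 , -0.0403,  0.3468]), 0.45)]
```

Run:
```python
from h import *
save('scene','s7.png')
a=cv2.imread('pics/w7.png')[60:240,160:480]; b=cv2.imread('pics/s7.png')[90:220,240:420]
A=cv2.resize(a,None,fx=2.5,fy=2,interpolation=cv2.INTER_CUBIC); A=cv2.resize(a,(600,338)); B=cv2.resize(b,(346,250),interpolation=cv2.INTER_CUBIC)
o=np.zeros((600,700,3),np.uint8); o[:338,:600]=A; o[345:595,:346]=B
t=cv2.imread('pics/top0.png')
n=save('top','t7.png'); T=cv2.resize(cv2.imread('pics/t7.png')[75:260,275:435],(216,250)); o[345:595,360:576]=T
cv2.imwrite('pics/f.png',o)
for q in ['ply_stack','glue','mallet']: print(q,[np.array(r['at']) for r in find_in('top',q)[:1]])
```

```text
ply_stack [array([0.5986, 0.2805, 0.0571])]
glue [array([0.4933, 0.5017, 0.1061])]
mallet [array([ 0.4553, -0.5213,  0.0754])]
```

View pics/f.png

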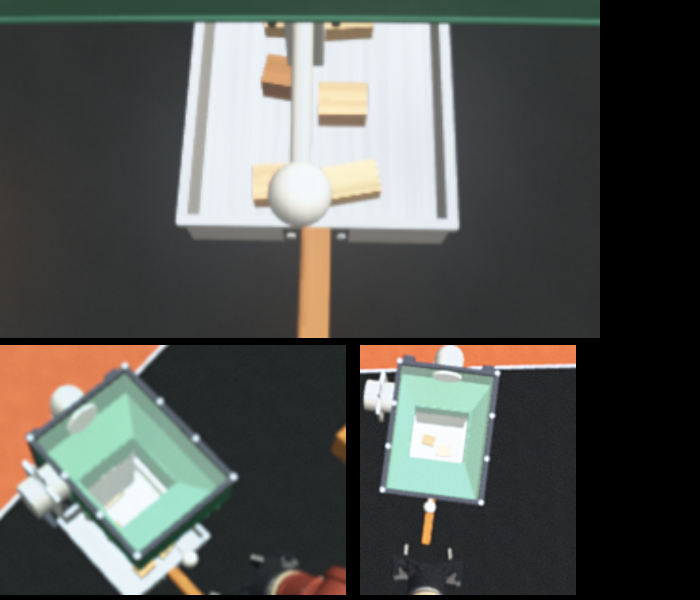

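Six offcuts are visible in the pan: two at the front behind the knob, two in the middle, and two at the rear by the hanging floor. One last check of the pan's pose, then hand in.

Run:
```python
from h import *
s,M=go(); f=grab_frame('wrist')
p,q=atz(f,255,180,.045),atz(f,404.3,182,.045);d=p-q;y=np.arctan2(d[1],d[0])-np.pi/2
print(np.linalg.norm(d),np.degrees(y),'front-based centre',(p+q)/2+.11*np.array([np.cos(y),np.sin(y),0])); handle()
```

```text
t 18.85 pos [ 0.4516 -0.0295  0.3247] yaw -8.40544181959352 zax [ 0.5554 -0.0387 -0.8306] q [-1.0141 -0.0008  1.0216  2.2818  0.1308  0.2728 -1.8122] F [-0.008  -0.6493  0.1385] w 0.08525894127938152
0.20470720774863213 -8.502105512610376 front-based centre [ 0.7053 -0.0677  0.045 ]
pix 180 289 324.5 327.0 end [ 0.4552 -0.0271  0.043 ] yaw -8.697772614583522 centre [ 0.7122 -0.0665  0.043 ]
```

```bash
python3 -c "
from bench import sign_off; print(sign_off())"
```

```text
the job is handed in; nothing more can be done
None
```

I slid the pan in under the trap by its handle, then lifted the latch knob. The floor dropped open and all six offcuts fell into the pan. I lowered the knob, let go and backed the arm off before handing in at about 19 s on the robot's clock.

**Last checks**
- **Offcuts:** all six show in the pan in the last picture. The networks reported five of them in the pan; their hit for the sixth was a low-confidence false one, up at the box's front edge.
- **Floor:** it hangs open, and the latch has sprung back.
- **Pan position:** the handle points to the front and the pan's yaw matches the trap's, about -8.6° against -8.7°. Two measurements of the pan's centre disagreed: x 0.712 m from the handle and 0.705 m from the front rim. The trap's centre is at about (0.712, -0.064), so the pan is within about 7 mm front to back and 2–4 mm sideways.
- **Bystanders:** the plywood stack, the glue bottle and the mallet were found where they started, within 4 mm.

**What did not go cleanly**
- **First knob grip:** it slipped off partway through the lift, and the latch fell back closed. A deeper second grip held.
- **Joint 6:** to get the knob out from under the overhang, I tilted the gripper by driving the arm against its reach limit. Joint 6 then read up to 1.982 rad, against a stated (rounded) limit of 1.98.

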